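# Set the model clamp to its gauge mark and lock it

## Robot

A 6-joint arm with a two-finger parallel gripper is mounted at the origin on the work surface. World frame = base frame: x ahead of the robot, y to its left, z up, the work surface at z = 0. Lengths are in m, angles in rad, forces in N, time in s.
With the tool pointing down it reaches from about 0.35 to 0.975 m from the base axis. Payload 17.4 kg.
Tool frame: the origin (TCP) lies between the finger pads; the fingertips stand 19 mm ahead of it and the grasp point (between the pads) is the TCP; z points along the fingers, y is the line along which they close (so a half turn about z gives the same grasp; the last joint's range is limited). The gripper opens to 85 mm and grips with 20 to 120 N. Pads are 22 mm wide; open, the fingers measure 114 mm over their backs; the gripper's body (76 mm by 85 mm) begins 54 mm behind the grasp point. The pads swing forward as they close: fully open they stand 13 mm farther back than shut.
Start: joints at [-1.196, 0.116, 1.442, -0, 1.584, -0.038], TCP at [0.271, -0.618, 0.25] pointing down, gripper open.
Joint ranges: [-2.83, 2.83], [-0.83, 2.19], [0.07, 2.5], [-1.14, 4.28], [0.01, 3], [-2.97, 2.97]. Speed limits (rad/s): [1.89, 1.89, 2.22, 3.14, 3.14, 3.14].

## Interface

Orientations are given as a rotation vector (axis times angle).
In Python, from cell import sense, snapshot, finish_job gives the robot as it stands.
- The arm moves only by the tool arm_command, never from a script. Its argument "rows" is a list that holds one entry, the list of rows, each a list of 5 numbers: the finger opening in m, from 0 to 0.0854, then the shift along the tool's x, y, z in m, then the turn about the tool's z in rad. A call has 1 to 8 rows; each row is the pose to reach, as a shift and turn from the pose commanded when the call began, along the tool's axes at that moment; what a row does not reach only later rows make up. A row lasts 1/12 s, in which the tool goes at most 41.7 mm and 7.16 degrees, less where a joint would pass 70% of its speed; a pose out of reach is approached as far as the arm can. A call with a gripper value outside its range is refused whole. The fingers move at their own pace and stop on an object; "newtons" is the grip in N (left out, the last holds). Time passes only in rows, so rows that repeat a pose let the fingers close. It gives the time, the measured TCP pose, the force, the opening and the grip force at its end, in the units of the state.
- sense(): the state, without advancing time (a new reading comes with each control period).
- snapshot(name): name is "side" or "top" or "wrist"; returns a dict with "pixels" (420x560x3 uint8, red, green, blue), "fx", "fy", "cx", "cy" (pixels), "origin" and "orientation" of the camera in the world. Camera axes: x right, y up, looking along -z (the intrinsics and any distortion apply to the point x, -y, -z); pixel columns grow to the right and rows downward; lengths in m; the calibration is good to about 2 mm. A picture is of the moment at which its call begins. There is no depth.
- finish_job(): hands the job in; it is judged then, once.
The state is a dict: "clock": time; "joint_pos": joint angles; "joint_velocities": joint speeds; "joint_torque": joint torques, N m; "ee_pos": TCP position; "tool_rot": TCP orientation; "force": force on the tool from outside, world axes, zero at the start; "ft_torque": the same for the moment, N m; "width": finger opening in m; "gripper_force": force on a finger pad.
Only numpy, scipy, OpenCV 4.12 (cv2) and the standard library are available. Lean on these libraries where they do the work, as an engineer would, in place of code of your own. Each camera call takes 0.05 s, during which the arm holds its last target. There are 200 camera calls.

## Task

Set the small holding clamp for the kit: with a fingertip on top, roll its knurled thumbwheel until the sliding jaw's inner face stands level with the middle of the raised gauge mark beside it, moving the jaw only by the wheel and never touching it directly. Then push the lock lever all the way over to its stop, away from the wheel, with the setting still on the mark. Nothing is to be picked up: leave the model hull lying in the clamp and everything else on the bench where it is.

Things in the scene. Friction and masses are not known exactly. Their poses are not given: they have to be found in the camera images.
- jig: Aluminium holding clamp fixed to the bench: plate 110 (x) x 320 (y) x 16 mm; origin at the centre of its underside on the bench, z up. Its jaw slides along y. Fixed jaw, 70 wide, 30 high, at the -y end, inner face at y -125 mm. Two dark steel cheeks, top 52 mm above the bench, y +20 to +80, outer faces at x -21.5 and +21.5, hold the thumbwheel. Lock lever near the +y end.
- wheel_top (a point): Highest point of the knurled steel thumbwheel at rest, 70 mm above the bench (the clamp's highest part), at x 0, y +50 mm of the clamp, fixed to it. Wheel 44.5 mm in diameter, 16 wide, axle along the clamp's x, 18 mm proud of the cheeks. It is sprung: pressed on top it sinks up to 5 mm (2 N to start, then 1 N per mm). See wheel for how it turns.
- wheel (a joint): Angle of the thumbwheel, rad, 0 to 6.5. It turns by friction under a fingertip pressed 2 to 4 mm down on its top and drawn along the clamp's y, in several strokes, and stays where left. It grows as its top goes towards the fixed jaw (clamp's -y), which closes the jaw: 10 mm per rad, 0.45 mm for each mm that the wheel's top is drawn.
- jaw: Sliding aluminium jaw, 70 wide (x) x 18 thick (y), its top 46 mm above the bench, geared to the wheel and sharing its sprung mount, so it dips with it; it floats 5 mm above the plate; origin at its underside in the plane of its inner face (the face towards the fixed jaw). Axes as the clamp's. It must not be touched by the robot.
- jaw_edge (a point): Point in the plane of the jaw's inner face, at the end of the small foot (12 x 10 x 5 mm) that sticks out from the jaw at the clamp's +x side, beside the gauge strip. At the start it lies 20 to 55 mm on the +y side of the mark.
- gauge_mark (a point): Middle of the gauge mark: a dark steel bar 20 (x) x 4 (y) x 6 mm high, fixed on the white scale strip along the clamp's +x edge and jutting 10 mm over that edge, at a place that differs each time. Axes as the clamp's. The setting is right when jaw_edge and gauge_mark have the same y in the clamp's frame.
- lever_pivot (a point): Axis (vertical) of the lock lever, 28.5 mm above the bench; fixed to the clamp at x = +30, y = +120 mm.
- lever_post (a point): Centre of the top of the black round post, 14 mm in diameter and 26 mm high (29.5 to 55.5 mm above the bench), at the free end of the lock lever, 75 mm from the pivot. Push the side of the post to swing the lever.
- lock_lever (a joint): Angle of the flat lock lever about its pivot, rad. 0: it points along the clamp's -x; it grows as it swings towards the clamp's +y, away from the wheel, clockwise seen from above; 1.2 is the stop (locked). It stays where it is left; about 1.5 N at the post moves it.
- hull: Loose grey plastic model tank hull, 58 (x) x 24 (y) x 20 mm high, lying on the clamp's plate by the fixed jaw, origin at its underside. Clear of the jaw when the jaw is on the mark. To be left alone.
- jar_a: Small loose paint jar, 34 mm across, 42 high, near the clamp's +x side; origin at its underside. To be left alone.
- jar_b: Like jar_a, black cap; origin at its underside. To be left alone.
- dropper: Loose paint bottle, 26 mm across, 60 high, by the clamp's -x side near the fixed jaw; origin at its underside. To be left alone.
- brush: Loose paintbrush, 160 mm, lying on the bench to the left; origin at its underside. To be left alone.
- sanding_block: Loose cork sanding block, 70 x 28 x 18 mm, to the right; origin at its underside. To be left alone.
- cup: White cup, 64 mm across, 70 high, far left; origin at its underside. To be left alone.
- filler_can: Loose can, 60 mm across, 50 high, far right; origin at its underside. To be left alone.

How it is judged:
By the outcome, as a careful person would: the job done as asked, in the order asked, and still so for the second after the job is handed in, with the robot touching nothing.
It also fails if it takes over 58 s, if anything falls off the work surface, if the arm or the gripper's body presses on something with over 40 N, if the wrist force passes 120 N, or if a joint passes its speed limit or range.

## Working session

There is one attempt and no reset: what is moved stays moved. The work goes in short steps, Python scripts to look and compute and a tool call to move; the robot and the scene stay as the last step left them, time stands still between calls to the robot, and variables do not carry over. Pictures are saved under pics/ and viewed, at most 10 in all, crops included, and the job is handed in when it is done.

Besides the shell and the picture viewer there is one more tool, called after "Call:" as name(argument=value, ...) on one line, values as JSON. arm_command: Moves the arm, as the interface text tells. Its arguments: {"type":"object","properties":{"rows":{"type":"array","items":{"type":"array","items":{"type":"array","items":{"type":"number"}}}},"newtons":{"type":"number"}},"required":["rows"]}

```bash
mkdir -p pics; python3 - <<'E'
from cell import *
import cv2,json
s=sense();print({k:s[k] for k in("clock","ee_pos","tool_rot","force","width")})
for n in("top","side"):
    p=snapshot(n);cv2.imwrite(f"pics/{n}0.png",p["pixels"][:,:,::-1]);print(n,{k:v for k,v in p.items() if k!="pixels"})
E
```

```text
{'clock': 0.0, 'ee_pos': array([ 0.27071436, -0.61815292,  0.24953716]), 'tool_rot': array([-3.07375085e+00, -6.43607138e-01,  3.10053351e-04]), 'force': array([-0.51295134, -0.65061864, -0.17224816]), 'width': 0.08535737258775096}
top {'fx': 424.8104090255813, 'fy': 424.8104090255813, 'cx': 281.0102827677845, 'cy': 212.69956454165958, 'origin': array([ 0.40748691, -0.01509639,  0.98108659]), 'orientation': array([ 0.12074888, -0.13749762, -1.59080524])}
side {'fx': 499.85222737283823, 'fy': 499.85222737283823, 'cx': 274.60580269013997, 'cy': 209.8400812891618, 'origin': array([ 0.50018791, -0.79894094,  0.98725631]), 'orientation': array([ 0.72556256, -0.01907677, -0.07903884])}
```

View pics/top0.png

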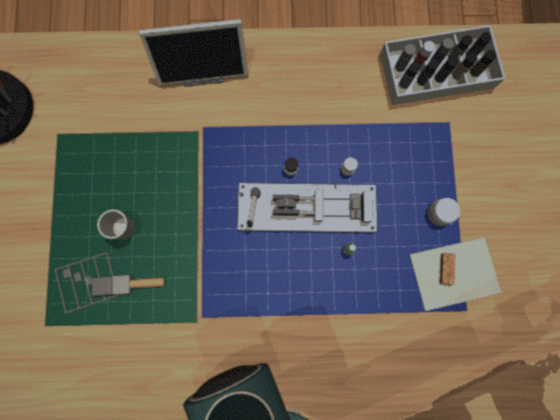

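View pics/side0.png

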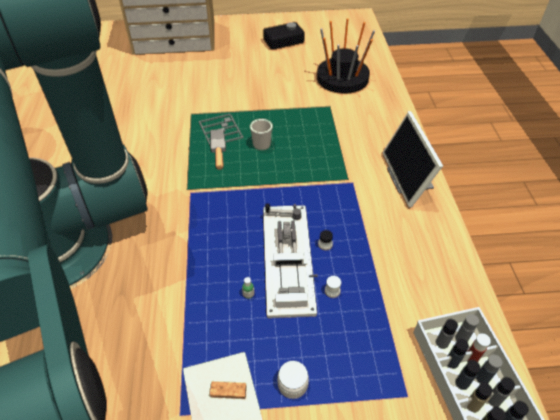

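The top view shows the clamp at about (307,208), with its +y end (lever) to image left. The lever post is at (250,223) and the gauge mark at about (336,186). The side view agrees. Next I'll enlarge both for measuring.

```bash
python3 - <<'E'
import cv2,numpy as np
a=cv2.imread("pics/top0.png")[168:248,230:390];b=cv2.imread("pics/side0.png")[195:325,235:345]
a=cv2.resize(a,None,fx=5,fy=5,interpolation=cv2.INTER_CUBIC);b=cv2.resize(b,None,fx=4.5,fy=4.5,interpolation=cv2.INTER_CUBIC)
cv2.imwrite("pics/ta.png",a);cv2.imwrite("pics/sb.png",b)
E
```

```text
(no output)
```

View pics/ta.png

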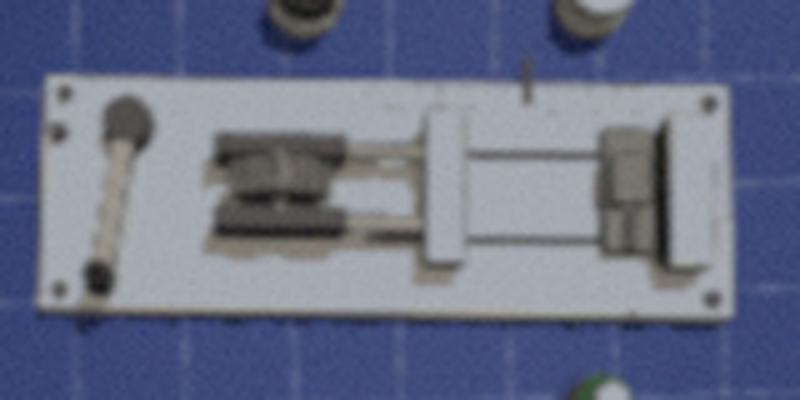

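View pics/sb.png

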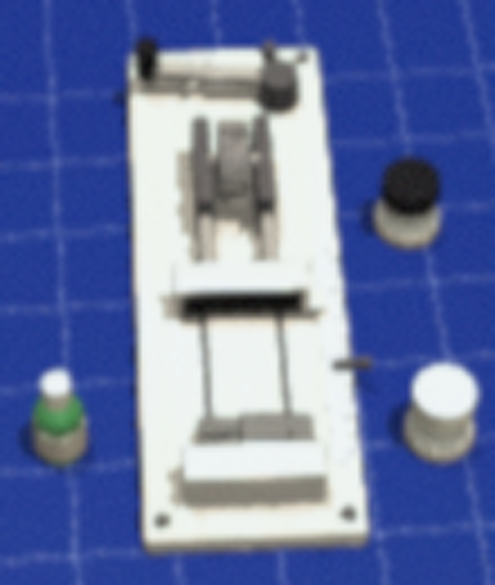

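The top crop shows the plate corners at (47,76), (728,86), (735,318) and (38,312), the mark at (527,80), the jaw's inner top edge at column ~465, and the post at (98,272). The side crop confirms the layout. Next I fit the pose.

```bash
cat > h.py <<'E'
import numpy as np
from scipy.spatial.transform import Rotation as R
from scipy.optimize import least_squares
def proj(c,P):
    p=(np.atleast_2d(P)-c["origin"])@R.from_rotvec(c["orientation"]).as_matrix()
    return np.c_[c["cx"]+c["fx"]*p[:,0]/-p[:,2],c["cy"]-c["fy"]*p[:,1]/-p[:,2]]
def ray(c,uv,z):
    d=R.from_rotvec(c["orientation"]).apply([(uv[0]-c["cx"])/c["fx"],-(uv[1]-c["cy"])/c["fy"],-1])
    return c["origin"]+d*(z-c["origin"][2])/d[2]
def toW(q,P):
    P=np.atleast_2d(P).astype(float);o=R.from_euler("z",q[2]).apply(P);o[:,:2]+=q[:2];return o
def toC(q,P):
    P=np.array(P,float);P[:2]-=q[:2];return R.from_euler("z",-q[2]).apply(P)
def fit(c,M,uv,q0):
    s=least_squares(lambda q:(proj(c,toW(q,M))-uv).ravel(),q0);return s.x,s.fun
E
python3 - <<'E'
from h import *
from cell import *
t=snapshot("top");s=snapshot("side")
M=np.array([[55,160,16],[55,-160,16],[-55,-160,16],[-55,160,16]])/1e3
cr=lambda a:np.array(a)/5+[230,168]-.4
crs=lambda a:np.array(a)/4.5+[235,195]-.4
q,r=fit(t,M,cr([[47,76],[728,86],[735,318],[38,312]]),[.43,-.06,0]);print(q,r.round(1))
qs,rs=fit(s,M[[0,1,3]],crs([[317,48],[368,545],[130,50]]),[.43,-.06,0]);print(qs,rs.round(1))
print("mark",toC(q,ray(t,cr((527,80)),.02)),toC(qs,ray(s,crs((353,364)),.02)))
print("jaw",toC(q,ray(t,cr((465,190)),.046)),"post",toC(q,ray(t,cr((98,272)),.0555)))
print("wheel",toW(q,[0,.05,.07]))
E
```

```text
[ 0.57896152 -0.08786597 -0.03522057] [-0.6  0.1  0.4 -0.2  0.3  0.2 -0.1 -0.2]
[ 0.57739217 -0.08968398 -0.04790155] [ 0.5  0.6 -0.3 -1.4 -0.1  1.4]
mark [ 0.05521321 -0.06456727  0.02      ] [ 0.05639135 -0.06086671  0.02      ]
jaw [-0.00185504 -0.03270397  0.046     ] post [-0.04223054  0.1300539   0.0555    ]
wheel [[ 0.58072218 -0.03789698  0.07      ]]
```

Call:
arm_command(rows=[[[0,0.517,-0.407,0,-1.122],[0,0.517,-0.407,0,-1.122],[0,0.517,-0.407,0,-1.122],[0,0.517,-0.407,0,-1.122],[0,0.517,-0.407,0,-1.122],[0,0.517,-0.407,0,-1.122],[0,0.517,-0.407,0,-1.122],[0,0.517,-0.407,0,-1.122]]], newtons=60)

```text
clock: 0.87
ee_pos: [0.4284, -0.3224, 0.2503]
tool_rot: [2.384, 2.046, 0.0]
force: [0.8, 0.1, 0.0]
width: -0.0002
gripper_force: 0.0
```

```bash
cat > st.py <<'E'
from h import *
from cell import *
import sys
def go(q,tgt,ang=np.pi/2):  # clamp target (x,y,z of TCP), tool-x direction in the clamp
    s=sense();Rm=R.from_rotvec(s["tool_rot"]);W=toW(q,tgt)[0]
    d=Rm.inv().apply(W-s["ee_pos"]);tx=Rm.apply([1,0,0]);a=np.arctan2(tx[1],tx[0])
    t=-((ang+q[2]-a+np.pi)%(2*np.pi)-np.pi)
    print("shift",d.round(4),"turn",round(t,3),"clampTCP",toC(q,s["ee_pos"]).round(4),s["clock"],"F",s["force"].round(1))
E
python3 -c "
from st import *
go([.579,-.088,-.035],[0,.05,.25])"
```

```text
shift [3.042e-01 1.075e-01 3.000e-04] turn -0.117 clampTCP [-0.1423 -0.2396  0.2503] 0.8667 F [0.8 0.1 0. ]
```

Call:
arm_command(rows=[[[0,0.304,0.1075,0,-0.117],[0,0.304,0.1075,0,-0.117],[0,0.304,0.1075,0,-0.117],[0,0.304,0.1075,0,-0.117],[0,0.304,0.1075,0,-0.117],[0,0.304,0.1075,0,-0.117],[0,0.304,0.1075,0,-0.117],[0,0.304,0.1075,0,-0.117]]])

```text
clock: 1.53
ee_pos: [0.5828, -0.0381, 0.2502]
tool_rot: [-2.265, -2.177, -0.001]
force: [0.1, -0.8, -0.1]
width: -0.0003
gripper_force: 0.0
```

```bash
python3 - <<'E'
from st import *
import cv2
q=[.579,-.088,-.035]
go(q,[0,.05,.2]);w=snapshot("wrist");cv2.imwrite("pics/w1.png",w["pixels"][:,:,::-1])
print({k:v for k,v in w.items() if k!="pixels"})
print(proj(w,toW(q,[[.055,-.065,.02],[0,-.033,.046],[.055,.16,.016],[-.055,-.16,.016]])).round())
E
```

```text
shift [-0.0001 -0.0021  0.0502] turn -0.005 clampTCP [0.0021 0.05   0.2502] 1.5333 F [ 0.1 -0.8 -0.1]
{'fx': 324.8355882712062, 'fy': 324.8355882712062, 'cx': 279.65997502763656, 'cy': 213.18932401990614, 'origin': array([0.58538637, 0.03982324, 0.37389103]), 'orientation': array([-0.31342327,  0.00550029, -0.03971091])}
[[324. 274.]
 [278. 260.]
 [331.  75.]
 [237. 337.]]
```

View pics/w1.png

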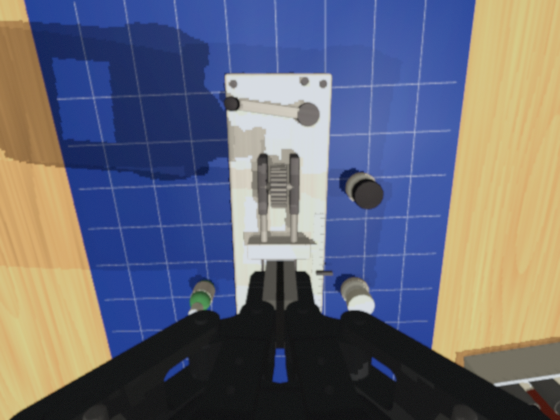

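The wrist view shows the mark at (324,272), the jaw front below (280,250), the wheel at (279,186), and the plate corners where I predicted them. Now I'll go down onto the wheel.

Call:
arm_command(rows=[[[0,0.01,-0.002,0.041,-0.005],[0,0.01,-0.002,0.082,-0.005],[0,0.01,-0.002,0.122,-0.005],[0,0.01,-0.002,0.15,-0.005],[0,0.01,-0.002,0.158,-0.005],[0,0.01,-0.002,0.161,-0.005],[0,0.01,-0.002,0.164,-0.005],[0,0.01,-0.002,0.164,-0.005]]])

```text
clock: 2.25
ee_pos: [0.5812, -0.0312, 0.0881]
tool_rot: [2.26, 2.18, 0.002]
force: [-1.8, 0.9, 4.1]
width: 0.0002
gripper_force: 1.5
```

Call:
arm_command(rows=[[[0,0,0,0.001,0],[0,-0.004,0,0.001,0],[0,-0.008,0,0.001,0],[0,-0.012,0,0.001,0],[0,-0.016,0,0.001,0],[0,-0.02,0,0.001,0],[0,-0.02,0,0.001,0]]])

```text
clock: 2.83
ee_pos: [0.5797, -0.052, 0.0854]
tool_rot: [2.261, 2.18, -0.0]
force: [2.4, -3.1, 3.1]
width: -0.0002
gripper_force: 2.3
```

```bash
cat >> st.py <<'E'
def shot(n,box,k,save=True):
    import cv2
    w=snapshot(n);x0,y0,x1,y1=box;im=w["pixels"][y0:y1,x0:x1,::-1]
    cv2.imwrite(f"pics/s{sense()['clock']:.2f}{n}.png",cv2.resize(im,None,fx=k,fy=k,interpolation=cv2.INTER_CUBIC));return w
E
python3 - <<'E'
from st import *
q=[.579,-.088,-.035]
go(q,[0,.06,.094])
import cv2
t=snapshot("top");cv2.imwrite("pics/t2.png",t["pixels"][:,:,::-1])
a=t["pixels"][190:225,300:350].astype(int).sum(2)
# jaw bright band columns along several rows
b=cv2.imread("pics/top0.png")[190:225,300:350].astype(int).sum(2)
for nm,z in(("old",b),("new",a)): print(nm,z[12:26].mean(0).round().astype(int))
E
```

```text
shift [ 0.024   0.0005 -0.0086] turn -0.002 clampTCP [-0.0006  0.036   0.0854] 2.8333 F [ 2.4 -3.1  3.1]
old [433 442 439 433 429 427 421 422 427 428 427 412 381 327 306 400 498 512
 511 512 511 505 468 465 492 500 502 501 500 501 499 502 501 502 501 503
 500 500 501 503 500 504 501 503 503 502 503 498 454 343]
new [142 204 244 262 280 299 319 340 355 372 389 407 421 432 443 439 398 323
 312 427 524 544 538 536 529 490 361 190  84  80  88  71  79 119 183 230
 243 244 242 241 242 242 246 241 240 243 238 264 317 314]
```

Call:
arm_command(rows=[[[0,0,0,-0.012,0],[0,0.022,0,-0.012,0],[0,0.022,0,-0.005,0],[0,0.022,0,0,0],[0,0.017,0,0,0],[0,0.011,0,0,0],[0,0.005,0,0,0],[0,0,0,0,0]]])

```text
clock: 3.55
ee_pos: [0.5795, -0.052, 0.0855]
tool_rot: [-2.261, -2.181, 0.0]
force: [-0.5, 0.6, 3.5]
width: 0.0
gripper_force: 1.4
```

```bash
cat > jaw.py <<'E'
from st import *
q=[.579,-.088,-.035]
go(q,[0,.06,.094])
t=snapshot("top");z=t["pixels"][202:216,300:350].astype(int).sum(2).mean(0).round().astype(int);print(z)
E
python3 jaw.py
```

```text
shift [ 0.024   0.0007 -0.0085] turn -0.001 clampTCP [-0.0007  0.036   0.0855] 3.55 F [-0.5  0.6  3.5]
[148 203 247 266 275 296 321 336 353 369 389 407 420 436 440 447 450 458
 456 453 438 387 302 290 406 472 372 194  86  79  84  81  81 112 178 228
 243 246 242 241 243 242 241 244 243 242 241 258 302 295]
```

Call:
arm_command(rows=[[[0,0,0,-0.012,0],[0,0.022,0,-0.012,0],[0,0.022,0,-0.005,0],[0,0.022,0,0,0],[0,0.017,0,0,0],[0,0.01,0,0,0],[0,0.01,0,0,0],[0,0.01,0,-0.02,0]]])

```text
clock: 4.27
ee_pos: [0.5783, -0.042, 0.102]
tool_rot: [-2.259, -2.177, 0.006]
force: [-0.6, -0.1, -0.2]
width: -0.0002
gripper_force: 0.0
```

```bash
python3 -c "
from st import *
go([.579,-.088,-.035],[0.03,-.125,.17])"
```

```text
shift [-0.1709  0.0323 -0.0682] turn -0.002 clampTCP [-0.0023  0.046   0.102 ] 4.2667 F [-0.6 -0.1 -0.2]
```

Call:
arm_command(rows=[[[0,0,0,-0.04,0],[0,-0.03,0.01,-0.068,0],[0,-0.07,0.02,-0.068,0],[0,-0.11,0.032,-0.068,0],[0,-0.15,0.032,-0.068,0],[0,-0.171,0.032,-0.068,0],[0,-0.171,0.032,-0.068,0],[0,-0.171,0.032,-0.068,0]]])

```text
clock: 4.93
ee_pos: [0.6051, -0.2147, 0.1727]
tool_rot: [-2.263, -2.177, 0.001]
force: [-0.5, -0.7, -0.2]
width: -0.0003
gripper_force: 0.0
```

```bash
python3 - <<'E'
from st import *
import cv2,pickle
w=snapshot("wrist");pickle.dump(w,open("w3.pkl","wb"));go([.579,-.088,-.035],[0,0,0.1])
q=[.579,-.088,-.035]
print(proj(w,toW(q,[[.055,-.065,.022],[.055,-.05,.016],[.055,.16,.016],[-.055,.16,.016],[.055,-.16,.016],[.0,.05,.07]])).round())
im=w["pixels"][:,:,::-1]
cv2.imwrite("pics/w3.png",cv2.resize(im[100:380,160:460],None,fx=2,fy=2,interpolation=cv2.INTER_CUBIC))
E
```

```text
shift [ 0.1245 -0.0309  0.0729] turn -0.002 clampTCP [ 0.0307 -0.1246  0.1728] 4.9833 F [-0.3 -0.1 -0.8]
[[ 310.  130.]
 [ 310.  111.]
 [ 318. -243.]
 [ 142. -242.]
 [ 307.  235.]
 [ 226.  -72.]]
```

View pics/w3.png

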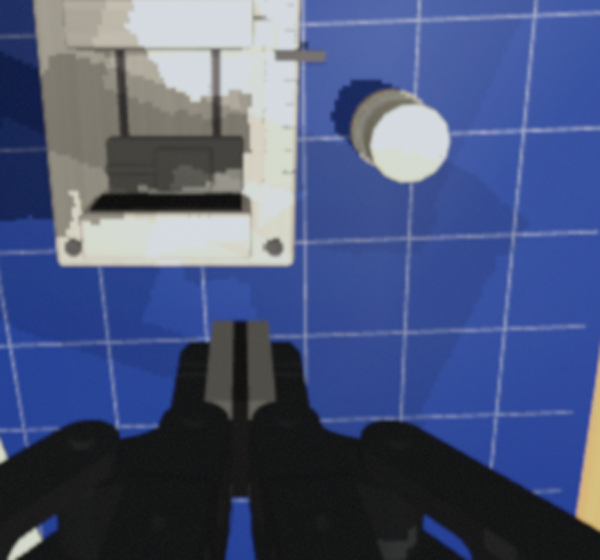

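The wrist view shows the mark bar at crop (300,55), the jaw's lower edge at crop row 48, and the foot at the crop's upper edge. I need the region above, so I'll recrop.

```bash
python3 - <<'E'
import pickle,cv2
w=pickle.load(open("w3.pkl","rb"));im=w["pixels"][:,:,::-1]
cv2.imwrite("pics/w3b.png",cv2.resize(im[70:145,240:340],None,fx=8,fy=8,interpolation=cv2.INTER_CUBIC))
E
```

```text
(no output)
```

View pics/w3b.png

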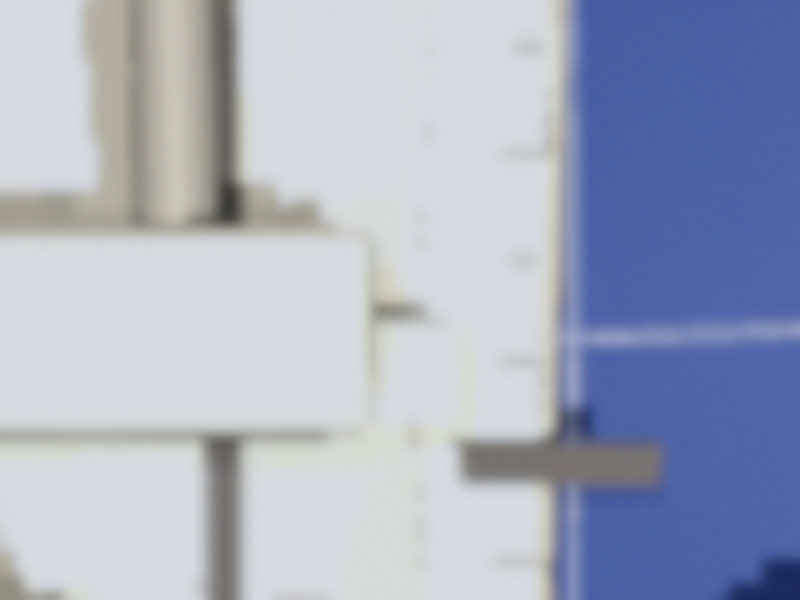

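The crop shows the mark bar spanning columns 462–662 with its centre at row ~463. The jaw's inner edge is at row ~433, and the foot's end is at column 465, rows ~318 to ~427.

```bash
python3 - <<'E'
from h import *
import pickle
w=pickle.load(open("w3.pkl","rb"));q=[.579,-.088,-.035]
g=lambda u,v,z:toC(q,ray(w,((u+.5)/8-.5+240,(v+.5)/8-.5+70),z)).round(4)*1e3
print("cam",toC(q,w["origin"]))
for n,a in dict(markT=(560,443,.022),markB=(560,484,.022),markL=(462,463,.022),markR=(662,463,.022),jawin=(100,433,.046),jawin2=(330,433,.046),jawout=(200,233,.046),footin=(440,427,.026),footback=(420,320,.026),footend=(465,380,.026)).items(): print(n,g(*a))
c=w["pixels"].astype(int).sum(2)
print(c[70:145,275:280].mean(1).round());print(c[105:145,293:297].mean(1).round());print(c[115:140,302:320].mean(1).round())
E
```

```text
cam [ 0.03045416 -0.04780562  0.29635744]
markT [ 54.6 -61.1  22. ]
markB [ 54.7 -65.2  22. ]
markL [ 44.6 -63.1  22. ]
markR [ 65.1 -63.1  22. ]
jawin [  9.7 -58.9  46. ]
jawin2 [ 31.1 -59.   46. ]
jawout [ 19.3 -41.4  46. ]
footin [ 42.2 -59.3  26. ]
footback [ 40.1 -49.1  26. ]
footend [ 44.6 -54.8  26. ]
[654. 654. 655. 655. 655. 654. 655. 655. 655. 655. 655. 655. 655. 655.
 655. 655. 655. 655. 655. 655. 655. 655. 654. 646. 614. 542. 481. 470.
 512. 589. 641. 655. 656. 656. 655. 655. 655. 655. 655. 655. 655. 656.
 655. 655. 655. 656. 655. 656. 656. 656. 656. 655. 640. 580. 506. 573.
 628. 641. 647. 654. 655. 656. 656. 656. 656. 656. 656. 656. 656. 656.
 656. 656. 656. 649. 611.]
[655. 655. 650. 638. 624. 626. 647. 655. 655. 654. 655. 655. 655. 655.
 655. 655. 655. 650. 641. 626. 625. 642. 648. 649. 649. 651. 650. 652.
 654. 654. 652. 652. 652. 654. 653. 652. 655. 655. 655. 656.]
[473. 482. 483. 485. 483. 471. 452. 443. 435. 407. 360. 343. 346. 347.
 364. 414. 447. 460. 472. 476. 473. 471. 472. 469. 459.]
```

Call:
arm_command(rows=[[[0,0.041,-0.01,0,0],[0,0.082,-0.02,0,0],[0,0.123,-0.031,0,0],[0,0.16,-0.031,0,0],[0,0.18,-0.031,0,0],[0,0.18,-0.031,0.04,0],[0,0.18,-0.031,0.073,0],[0,0.18,-0.031,0.073,0]]])

```text
clock: 5.65
ee_pos: [0.5783, -0.0303, 0.0941]
tool_rot: [-2.254, -2.179, 0.008]
force: [-0.8, 0.2, -1.7]
width: -0.0004
gripper_force: 0.0
```

```bash
python3 -c "
from st import *
go([.579,-.088,-.035],[0,.056,.0855])"
```

```text
shift [-0.0016  0.0028  0.0086] turn 0.001 clampTCP [-0.0028  0.0576  0.0941] 5.65 F [-0.8  0.2 -1.7]
```

Call:
arm_command(rows=[[[0,0,0,0,0],[0,0,0,0,0],[0,0,0,0,0]]])

```text
clock: 5.9
ee_pos: [0.5823, -0.0321, 0.1029]
tool_rot: [2.259, 2.18, 0.003]
force: [0.2, -0.0, 0.8]
width: -0.0001
gripper_force: 0.0
```

Call:
arm_command(rows=[[[0,0,0,0.007,0],[0,0,0,0.012,0],[0,0,0,0.015,0],[0,0,0,0.016,0],[0,0,0,0.016,0]]])

```text
clock: 6.32
ee_pos: [0.5818, -0.0322, 0.0847]
tool_rot: [2.261, 2.18, 0.001]
force: [0.8, 0.2, 6.2]
width: 0.0003
gripper_force: 3.2
```

Call:
arm_command(rows=[[[0,-0.001,0,-0.001,0],[0,-0.003,0,-0.001,0],[0,-0.005,0,-0.001,0],[0,-0.007,0,-0.001,0],[0,-0.0085,0,-0.001,0],[0,-0.0085,0,-0.001,0],[0,-0.0085,0,-0.001,0],[0,-0.0085,0,-0.012,0]]])

```text
clock: 6.98
ee_pos: [0.5802, -0.0406, 0.0948]
tool_rot: [-2.26, -2.179, 0.003]
force: [-1.0, -0.4, -1.4]
width: 0.0001
gripper_force: 0.0
```

```bash
python3 -c "
from st import *
go([.579,-.088,-.035],[0.03,-.135,.17])"
```

```text
shift [-0.1824  0.0305 -0.0753] turn -0.001 clampTCP [-0.0004  0.0474  0.0948] 6.9833 F [-1.  -0.4 -1.4]
```

Call:
arm_command(rows=[[[0,0,0,-0.04,0],[0,-0.03,0.01,-0.065,0],[0,-0.07,0.02,-0.065,0],[0,-0.11,0.032,-0.065,0],[0,-0.15,0.04,-0.065,0],[0,-0.189,0.04,-0.065,0],[0,-0.189,0.04,-0.065,0],[0,-0.189,0.04,-0.065,0]]])

```text
clock: 7.65
ee_pos: [0.6138, -0.2327, 0.1613]
tool_rot: [-2.264, -2.177, 0.001]
force: [1.1, 0.8, -0.1]
width: 0.0
gripper_force: 0.0
```

Call:
arm_command(rows=[[[0,0,0,0,0],[0,0,0,0,0],[0,0,0,0,0],[0,0,0,0,0]]])

```text
clock: 7.98
ee_pos: [0.6144, -0.2299, 0.1616]
tool_rot: [2.26, 2.182, 0.0]
force: [0.4, -0.6, -1.3]
width: 0.0002
gripper_force: 0.0
```

```bash
python3 - <<'E'
from st import *
import cv2,pickle
w=snapshot("wrist");pickle.dump(w,open("w4.pkl","wb"));q=[.579,-.088,-.035];go(q,[0,0.05,0.1])
a=proj(w,toW(q,[[.055,-.063,.022],[.01,-.063,.046],[.041,-.063,.026]]));print(a.round(1))
u,v=a[0].astype(int);x0,y0=u-70,v-38;print(x0,y0)
cv2.imwrite("pics/w4.png",cv2.resize(w["pixels"][y0:y0+75,x0:x0+100,::-1],None,fx=8,fy=8,interpolation=cv2.INTER_CUBIC))
E
```

```text
shift [ 0.1907 -0.0403  0.0615] turn 0.0 clampTCP [ 0.0403 -0.1407  0.1615] 8.0333 F [-0.5 -1.   0.3]
[[299.2 108.4]
 [237.  108.5]
 [281.1 108.4]]
229 70
```

View pics/w4.png

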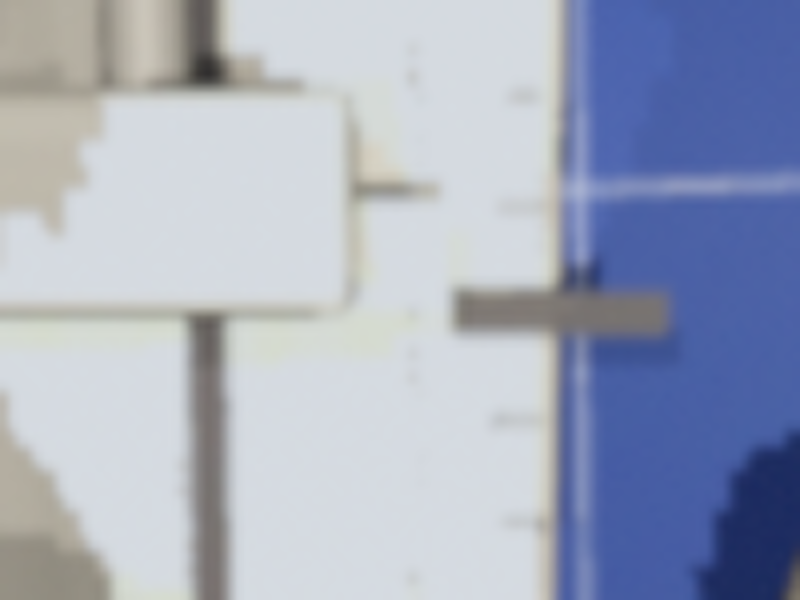

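The crop shows the mark spanning rows 290–333 (centre ~311) and the jaw's inner edge at row ~308, almost level. I'll compute it precisely.

```bash
python3 - <<'E'
from h import *
import pickle
w=pickle.load(open("w4.pkl","rb"));q=[.579,-.088,-.035]
c=w["pixels"].astype(int).sum(2);print("cam",toC(q,w["origin"]),toC(q,w["origin"]+[0,0,0]))
for n,cols in dict(mark=(290,297),markblue=(303,310),jaw=(231,250),jaw2=(258,268)).items(): print(n,c[78:118,cols[0]:cols[1]].mean(1).round().astype(int))
g=lambda u,v,z:(toC(q,ray(w,(u,v),z))*1e3).round(2)
for v in(106,107,108,108.5,109): print(v,g(293,v,.022),g(240,v,.046),g(265,v,.046))
print(g(240,81.3,.046))
E
```

```text
cam [ 0.03970751 -0.06251905  0.28523498] [ 0.03970751 -0.06251905  0.28523498]
mark [655 653 647 630 627 647 654 654 654 655 654 654 654 652 651 651 640 620
 623 645 652 653 652 653 654 654 644 594 471 381 367 368 398 500 602 645
 653 653 654 653]
markblue [353 354 354 354 355 357 357 355 353 354 354 355 356 372 423 459 424 365
 346 344 343 339 337 333 326 318 316 323 338 345 346 347 345 335 310 291
 292 307 326 332]
jaw [500 483 462 491 558 589 598 600 600 603 608 608 607 604 605 611 618 621
 629 637 643 649 654 655 656 655 655 655 653 630 563 533 614 639 642 648
 654 655 656 656]
jaw2 [588 554 501 545 625 652 655 655 655 655 655 655 655 655 656 655 655 655
 655 655 655 655 655 655 655 655 655 655 653 632 566 534 613 638 639 640
 642 648 652 653]
106 [ 50.21 -61.24  22.  ] [ 12.18 -61.36  46.  ] [ 29.67 -61.36  46.  ]
107 [ 50.22 -61.97  22.  ] [ 12.16 -62.02  46.  ] [ 29.66 -62.02  46.  ]
108 [ 50.23 -62.7   22.  ] [ 12.13 -62.69  46.  ] [ 29.65 -62.69  46.  ]
108.5 [ 50.23 -63.07  22.  ] [ 12.12 -63.02  46.  ] [ 29.64 -63.02  46.  ]
109 [ 50.24 -63.43  22.  ] [ 12.11 -63.36  46.  ] [ 29.64 -63.35  46.  ]
[ 12.79 -45.31  46.  ]
```

```bash
python3 - <<'E'
import pickle,cv2,numpy as np
w=pickle.load(open("w4.pkl","rb"));p=w["pixels"][85:118,268:300].astype(int)
for ch in range(3):
  print("RGB"[ch])
  for a,b in((275,278),(278,281),(281,284)): print(w["pixels"][88:118,a:b,ch].astype(int).mean(1).round(1))
E
```

```text
R
[212.7 213.  212.7 209.7 191.3 154.7 164.7 196.7 210.3 212.7 212.7 212.7
 212.7 213.  212.7 212.7 212.7 212.7 212.7 212.7 212.7 213.  213.  213.
 213.  213.  213.  213.  213.  213. ]
[212.7 213.  212.7 209.7 193.3 161.3 170.3 198.3 210.7 213.  213.  213.
 213.  213.  213.  213.  213.  213.  213.  212.3 210.3 209.7 211.7 212.7
 212.7 211.  210.  211.7 211.  210. ]
[212.3 212.3 212.  210.3 201.7 186.7 190.7 204.7 212.  212.7 213.  213.
 212.7 213.  213.  213.  213.  213.  213.  212.3 211.7 211.3 212.7 213.
 212.7 212.  211.3 212.  212.  211.3]
G
[212.3 211.  210.3 205.3 186.7 152.  166.3 200.7 215.  217.7 217.7 217.3
 217.7 217.  217.  217.  217.7 217.7 217.7 218.  218.3 218.  219.  218.7
 218.7 218.7 218.  218.7 218.  219. ]
[218.  217.7 216.3 211.7 193.3 159.7 171.7 202.3 215.7 218.  218.3 218.3
 218.3 218.  218.3 218.  218.  218.  218.3 217.7 215.3 214.7 217.  218.3
 217.7 216.  214.7 217.  216.  214.7]
[217.3 217.3 217.  215.7 204.7 186.  191.7 208.7 217.  218.  218.  218.
 218.  218.3 218.  218.  218.3 218.3 218.7 218.  217.  216.7 217.7 218.
 218.3 217.  216.7 217.3 217.  216.7]
B
[202.7 200.  198.3 191.7 172.7 142.3 165.3 203.3 219.  222.  221.7 221.3
 220.3 220.3 219.  217.  217.3 220.  222.3 222.7 218.3 211.7 208.7 208.3
 209.3 210.3 215.7 222.7 224.  225. ]
[219.7 219.  215.  205.7 185.7 152.3 170.3 206.7 221.7 224.3 224.3 224.
 224.3 224.  225.  224.3 224.3 224.  224.  223.3 217.  208.3 207.3 213.3
 220.  219.7 218.7 222.3 221.3 219.7]
[223.3 223.  222.7 221.  206.7 179.3 187.3 211.3 222.3 224.  224.  224.
 224.  224.  224.  224.  224.3 224.7 224.3 223.7 220.7 215.7 215.7 219.
 222.7 223.  222.3 223.7 223.  222.3]
```

The setting is level within about 0.3 mm, so I'll leave it. Next is the lever.

```bash
cat >> st.py <<'E'
def lev(th,d,z): return [.03-.075*np.cos(th)-d*np.sin(th),.12+.075*np.sin(th)-d*np.cos(th),z]
E
python3 - <<'E'
from st import *
q=[.579,-.088,-.035];print(sense()["joint_pos"].round(2))
go(q,lev(.14,.034,.15),np.pi/2-.14)
E
```

```text
[-0.4   0.11  1.59  0.    1.44 -0.36]
shift [ 0.2375 -0.0893  0.0115] turn 0.14 clampTCP [ 0.0403 -0.1407  0.1615] 8.0333 F [-0.5 -1.   0.3]
```

Call:
arm_command(rows=[[[0,0.037,-0.015,0,0.07],[0,0.075,-0.03,0,0.14],[0,0.113,-0.045,0,0.14],[0,0.151,-0.06,0,0.14],[0,0.189,-0.075,0,0.14],[0,0.22,-0.089,0,0.14],[0,0.2375,-0.089,0,0.14],[0,0.2375,-0.089,0.01,0.14]]])

```text
clock: 8.7
ee_pos: [0.5339, 0.0131, 0.1534]
tool_rot: [2.403, 2.021, 0.005]
force: [0.0, -0.7, 1.0]
width: -0.0001
gripper_force: 0.0
```

Call:
arm_command(rows=[[[0,0,0,0,0],[0,0,0,0,0],[0,0,0,0,0],[0,0,0,0,0]]])

```text
clock: 9.03
ee_pos: [0.534, 0.0089, 0.1514]
tool_rot: [-2.409, -2.016, 0.0]
force: [-0.3, 0.3, 0.2]
width: -0.0002
gripper_force: 0.0
```

```bash
python3 - <<'E'
from st import *
import cv2
q=[.579,-.088,-.035]
go(q,lev(.14,.034,.059),np.pi/2-.14)
w=snapshot("wrist");cv2.imwrite("pics/w5.png",w["pixels"][:,:,::-1])
print(proj(w,toW(q,[lev(.14,0,.0555)])).round())
E
```

```text
shift [ 0.0014 -0.0008  0.0924] turn -0.002 clampTCP [-0.0484  0.0953  0.1514] 9.0333 F [-0.3  0.3  0.2]
[[279. 173.]]
```

View pics/w5.png

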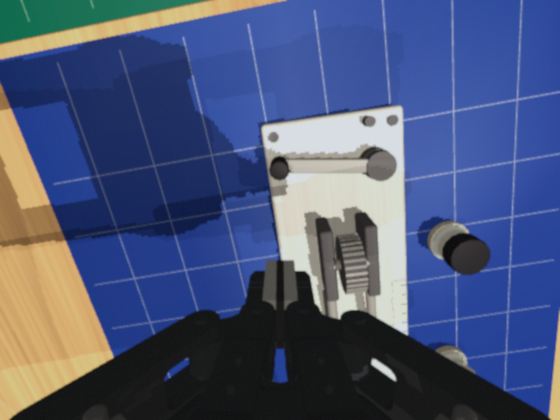

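The view shows the post at (279,166), slightly further over than I predicted, and the tip column is clear of the cheeks. I'll descend here.

Call:
arm_command(rows=[[[0,0,0,0.035,0],[0,0,0,0.065,0],[0,0,0,0.085,0],[0,0,0,0.092,0],[0,0,0,0.092,0],[0,0,0,0.092,0]]])

```text
clock: 9.58
ee_pos: [0.5343, 0.0094, 0.0604]
tool_rot: [2.408, 2.017, 0.001]
force: [-0.5, -0.7, 0.0]
width: -0.0004
gripper_force: 0.0
```

```bash
python3 - <<'E'
from st import *
q=[.579,-.088,-.035]
for th,d in((.2,.024),(.3,.018),(.42,.018),(.54,.018),(.66,.018),(.78,.018)): go(q,lev(th,d,.059),np.pi/2-th)
E
```

```text
shift [ 0.0154 -0.0024  0.0014] turn 0.059 clampTCP [-0.048   0.0958  0.0604] 9.5833 F [-0.5 -0.7  0. ]
shift [ 0.029  -0.0031  0.0014] turn 0.159 clampTCP [-0.048   0.0958  0.0604] 9.5833 F [-0.5 -0.7  0. ]
shift [ 0.0383 -0.0032  0.0014] turn 0.279 clampTCP [-0.048   0.0958  0.0604] 9.5833 F [-0.5 -0.7  0. ]
shift [ 0.0475 -0.0023  0.0014] turn 0.399 clampTCP [-0.048   0.0958  0.0604] 9.5833 F [-0.5 -0.7  0. ]
shift [ 0.0565 -0.0002  0.0014] turn 0.519 clampTCP [-0.048   0.0958  0.0604] 9.5833 F [-0.5 -0.7  0. ]
shift [0.0652 0.0029 0.0014] turn 0.639 clampTCP [-0.048   0.0958  0.0604] 9.5833 F [-0.5 -0.7  0. ]
```

Call:
arm_command(rows=[[[0,0.015,-0.002,0.001,0.06],[0,0.029,-0.003,0.001,0.16],[0,0.038,-0.003,0.001,0.28],[0,0.0475,-0.002,0.001,0.4],[0,0.0565,0,0.001,0.52],[0,0.065,0.003,0.001,0.64],[0,0.065,0.003,0.001,0.64]]])

```text
clock: 10.17
ee_pos: [0.5495, 0.0741, 0.0604]
tool_rot: [2.923, 1.149, 0.004]
force: [0.1, 0.2, -0.1]
width: 0.0003
gripper_force: 0.0
```

```bash
python3 - <<'E'
from st import *
q=[.579,-.088,-.035];print(sense()["joint_pos"].round(2))
for th in(.78,.88,.98,1.08,1.16,1.2,1.24): go(q,lev(th,.018,.059),np.pi/2-th)
E
```

```text
[ 0.09 -0.03  1.91  0.    1.26  0.91]
shift [-0.0013  0.0002  0.0014] turn -0.007 clampTCP [-0.0352  0.1609  0.0604] 10.1667 F [ 0.1  0.2 -0.1]
shift [ 0.0063 -0.0013  0.0014] turn 0.093 clampTCP [-0.0352  0.1609  0.0604] 10.1667 F [ 0.1  0.2 -0.1]
shift [ 0.014  -0.002   0.0014] turn 0.193 clampTCP [-0.0352  0.1609  0.0604] 10.1667 F [ 0.1  0.2 -0.1]
shift [ 0.0217 -0.002   0.0014] turn 0.293 clampTCP [-0.0352  0.1609  0.0604] 10.1667 F [ 0.1  0.2 -0.1]
shift [ 0.0278 -0.0014  0.0014] turn 0.373 clampTCP [-0.0352  0.1609  0.0604] 10.1667 F [ 0.1  0.2 -0.1]
shift [ 0.0309 -0.0009  0.0014] turn 0.413 clampTCP [-0.0352  0.1609  0.0604] 10.1667 F [ 0.1  0.2 -0.1]
shift [ 0.0339 -0.0003  0.0014] turn 0.453 clampTCP [-0.0352  0.1609  0.0604] 10.1667 F [ 0.1  0.2 -0.1]
```

Finishing the sweep, slowing toward the stop.

Call:
arm_command(rows=[[[0,0.007,-0.001,0,0.1],[0,0.014,-0.002,0,0.2],[0,0.021,-0.002,0,0.3],[0,0.026,-0.0015,0,0.36],[0,0.029,-0.001,0,0.4],[0,0.031,-0.001,0,0.41],[0,0.033,-0.001,0,0.41],[0,0.033,-0.001,0,0.41]]])

```text
clock: 10.83
ee_pos: [0.5719, 0.0964, 0.059]
tool_rot: [3.094, 0.544, 0.002]
force: [0.6, -0.4, 0.7]
width: -0.0003
gripper_force: 0.0
```

```bash
python3 - <<'E'
from st import *
q=[.579,-.088,-.035]
go(q,lev(1.2,.018,.059),np.pi/2-1.2)
E
```

```text
shift [-0.0006  0.0004  0.    ] turn 0.012 clampTCP [-0.0135  0.184   0.059 ] 10.8333 F [ 0.6 -0.4  0.7]
```

Call:
arm_command(rows=[[[0,0.001,0,0,0],[0,0.002,0,0,0],[0,0.003,0,0,0],[0,0.003,0,0,0],[0,0.003,0,0,0]]])

```text
clock: 11.25
ee_pos: [0.5736, 0.0972, 0.0583]
tool_rot: [3.095, 0.54, -0.003]
force: [-9.6, -2.6, 6.3]
width: -0.0
gripper_force: 4.9
```

Call:
arm_command(rows=[[[0,0.001,0,0,0],[0,0.002,0,0,0],[0,0.003,0,0,0],[0,0.003,0,0,0],[0,0.003,0,0,0]]])

```text
clock: 11.67
ee_pos: [0.5745, 0.0976, 0.0579]
tool_rot: [3.094, 0.54, -0.012]
force: [-30.2, -8.8, 16.5]
width: 0.0
gripper_force: 15.9
```

```bash
python3 - <<'E'
from st import *
import cv2
q=[.579,-.088,-.035]
go(q,lev(1.2,.018,.059),np.pi/2-1.2)
t=snapshot("side");cv2.imwrite("pics/sd.png",cv2.resize(t["pixels"][180:280,235:355,::-1],None,fx=5,fy=5,interpolation=cv2.INTER_CUBIC))
print(proj(t,toW(q,[lev(1.2,0,.0555)]))-[235,180])
E
```

```text
shift [-0.0035  0.0007 -0.0011] turn 0.01 clampTCP [-0.011   0.1854  0.0579] 11.6667 F [-30.2  -8.8  16.5]
[[49.7492355   7.19532858]]
```

The contact is firm, with 30 N at the predicted stop. I'll back off and go up.

Call:
arm_command(rows=[[[0,-0.005,0,0,0],[0,-0.015,0,0,0],[0,-0.025,0,-0.005,0],[0,-0.025,0,-0.04,0],[0,-0.025,0,-0.08,0],[0,-0.025,0,-0.11,0],[0,-0.025,0,-0.11,0],[0,-0.025,0,-0.11,0]]])

```text
clock: 12.38
ee_pos: [0.5541, 0.0901, 0.1703]
tool_rot: [3.095, 0.54, 0.006]
force: [0.1, -0.6, -1.0]
width: -0.0
gripper_force: 0.0
```

```bash
python3 - <<'E'
from st import *
q=[.579,-.088,-.035]
go(q,[0.04,-.141,.165],np.pi/2)
E
```

```text
shift [-0.052   0.3218  0.0054] turn -1.191 clampTCP [-0.0311  0.1771  0.1703] 12.3833 F [ 0.1 -0.6 -1. ]
```

Moving back to the measuring view to verify both the setting and the lever.

Call:
arm_command(rows=[[[0,-0.052,0.322,0,-1.19],[0,-0.052,0.322,0,-1.19],[0,-0.052,0.322,0,-1.19],[0,-0.052,0.322,0,-1.19],[0,-0.052,0.322,0,-1.19],[0,-0.052,0.322,0,-1.19],[0,-0.052,0.322,0,-1.19],[0,-0.052,0.322,0,-1.19]]])

```text
clock: 13.05
ee_pos: [0.6116, -0.2257, 0.1667]
tool_rot: [-2.491, -1.912, 0.001]
force: [0.2, 0.8, 1.4]
width: 0.0001
gripper_force: 0.0
```

```bash
python3 - <<'E'
from st import *
q=[.579,-.088,-.035]
go(q,[0.04,-.141,.165],np.pi/2)
E
```

```text
shift [-0.0038  0.0036  0.0017] turn -0.227 clampTCP [ 0.0374 -0.1365  0.1667] 13.05 F [0.2 0.8 1.4]
```

Call:
arm_command(rows=[[[0,0,0,0.003,-0.12],[0,0,0,0.003,-0.227],[0,0,0,0.003,-0.227],[0,0,0,0.003,-0.227],[0,0,0,0.003,-0.227],[0,0,0,0.003,-0.227]]])

```text
clock: 13.55
ee_pos: [0.6122, -0.2233, 0.1651]
tool_rot: [-2.268, -2.173, 0.0]
force: [0.4, -0.1, 0.7]
width: 0.0003
gripper_force: 0.0
```

```bash
python3 - <<'E'
from st import *
import cv2
q=[.579,-.088,-.035]
w=snapshot("wrist");go(q,[0.04,-.141,.165])
a=proj(w,toW(q,[[.055,-.063,.022]]));u,v=a[0].round().astype(int);x0,y0=u-70,v-38;print(u,v)
A=cv2.resize(w["pixels"][y0:y0+75,x0:x0+100,::-1],None,fx=5,fy=5,interpolation=cv2.INTER_CUBIC)
t=snapshot("top")
B=cv2.resize(t["pixels"][170:245,232:292,::-1],None,fx=5,fy=5,interpolation=cv2.INTER_CUBIC)
print(proj(t,toW(q,[lev(1.2,0,.0555)])))
cv2.imwrite("pics/end.png",np.hstack([A,B]))
c=w["pixels"].astype(int).sum(2);r=slice(v-30,v+10)
for n,x in dict(mark=(u-8,u-2),jaw=(u-66,u-50),jaw2=(u-41,u-31)).items(): print(n,v-30,c[r,x[0]:x[1]].mean(1).round().astype(int))
g=lambda u,v,z:(toC(q,ray(w,(u,v),z))*1e3).round(2)
for d in(-2,-1,0,1): print(v+d,g(u-5,v+d,.022),g(u-36,v+d,.046))
E
```

```text
shift [-0.007   0.0021  0.0002] turn -0.007 clampTCP [ 0.038  -0.134   0.1652] 13.6 F [0.2 0.1 0.5]
301 117
[[222.6986679  201.55004904]]
mark 87 [654 654 650 635 626 646 654 654 654 654 654 654 653 653 652 649 633 614
 627 642 648 649 646 648 652 648 619 533 412 356 352 365 436 554 632 650
 653 654 653 653]
jaw 87 [545 509 490 470 456 531 618 646 652 654 655 655 655 655 656 655 655 655
 655 655 655 656 655 656 656 656 656 655 655 650 620 548 537 616 643 650
 654 655 656 656]
jaw2 87 [591 549 495 463 489 568 635 654 655 655 655 655 655 655 655 656 655 656
 656 656 656 655 655 656 656 656 655 656 655 644 595 511 543 616 634 636
 642 647 647 644]
115 [ 50.96 -61.54  22.  ] [ 27.61 -60.86  46.  ]
116 [ 50.96 -62.29  22.  ] [ 27.6  -61.55  46.  ]
117 [ 50.97 -63.04  22.  ] [ 27.58 -62.24  46.  ]
118 [ 50.97 -63.8   22.  ] [ 27.57 -62.92  46.  ]
```

View pics/end.png

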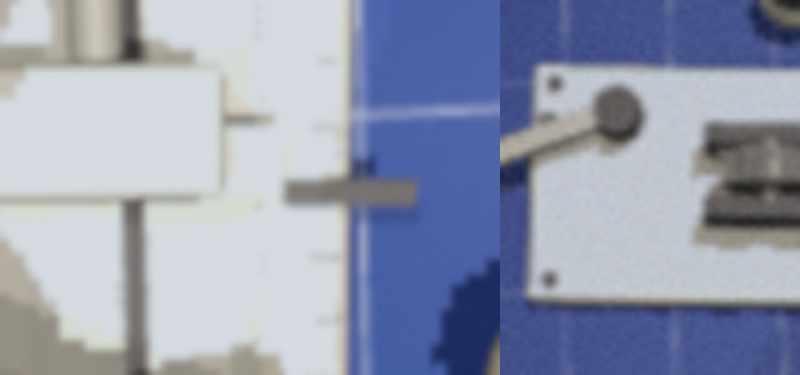

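The final crops show the jaw edge level with the mark (−62.7 against −63.0 mm). The lever is swung about 21° short of the clamp's +y axis, which is 1.2 rad, the stop. Handing in.

```bash
python3 -c "
from cell import *
print(finish_job())"
```

```text
the job is handed in; nothing more can be done
None
```

I set the jaw to within about 0.3 mm of the gauge mark, turning only the wheel, then pushed the lock lever to its stop at 1.2 rad and handed the job in at about 13.7 s; the judge's result was not shown.

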